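# Close a print frame, snap out its kickstand and hold it standing

## Task

The wooden print frame lies on its face; finish its back and stand it up. Turn the open turnbutton (the one on the stile farther from you) so that its nose points straight in over the back board, then, with the frame still lying, swing the kickstand out past its dead centre until it snaps fully open. Then raise the frame by the crest, stand it on its bottom rail leaning back on the kickstand's foot, and finish still gripping the crest there, so that it cannot tip while I try it with the square; leave the other things on the bench alone.

Things in the scene. Friction and masses are not known exactly. Their poses are not given: they have to be found in the camera images.
- print_frame: wooden picture frame, 150 wide x 200 high (232 with the crest) x 22 mm deep, about 0.5 kg, loose, lying on its face. Origin: centre of its face (on the bench at the start). Axes: x across its width (at the start away from the robot), y from bottom rail to crest (at the start to the robot's left), z out of its back (at the start up). Stood up, its back with the kickstand turns to the robot's right
- crest (a point): middle of the crest, the block on the middle of the top rail: 40 mm wide (x), 18 mm deep (z), reaching 30 mm above the top rail, flat parallel sides over the lower 20 mm, round on top; at frame (0, 112, 11) mm. Pinch it across its width; gripped loosely it can pivot between the fingers
- bottom_edge (a point): middle of the rear edge of the frame's underside, at frame (0, -100, 22) mm: the edge it stands on. Standing on it and on the open kickstand the frame leans back 0.21 rad from vertical, the foot 140 mm behind this edge, the crest 210 mm up
- far_button_screw (a point): point on the screw of the open turnbutton, at mid height, frame (64, -45, 29) mm, on the stile farther from the robot. The turnbutton is a light wooden bar 14 mm wide, 38 mm long, its top 13 mm above the frame's back, pivoted off centre: nose 28 mm, tail 10 mm from the screw
- far_button_nose (a point): point on the nose of the same turnbutton, 24 mm from the screw
- turnbutton_far (a joint): angle of that turnbutton (rad), range -0.15 to 1.75: 0 = nose points inward (frame -x) over the board, secured; at the start about 1.2 to 1.5: nose along the stile towards the bottom rail. It decreases as the button turns clockwise seen from above. Stiff (0.02 N m), stays where it is left
- turnbutton_near (a joint): angle of the like turnbutton on the stile nearer the robot (rad), its mirror image at frame (-64, -45) mm: 0 = nose inward, secured; it starts within 0.1 of that
- kickstand (a joint): angle of the kickstand (rad): 0 = folded flat along the back, 0.77 = fully open against its stop. A tension spring pulls it shut below the dead centre and open above; with the frame lying flat and the leg let go it snaps open from 0.5 upward. Lifting the foot takes under 2 N
- kickstand_foot (a point): centre of the rubber foot (ball and sleeve 14 mm across) at the end of the round kickstand leg (9 mm thick); folded it is at frame (0, -112, 38) mm, 16 mm above the frame's back, just beyond the bottom rail; opening lifts it away from the back
- kickstand_pivot (a point): axis of the kickstand's hinge, at frame (0, 58, 38) mm, parallel to frame x; the foot's centre is 170 mm from it. The steel bracket (34 mm wide, 18 to 24 mm high, spring and hook beside it) stands here
- back_board: plywood back board, 107 x 157 x 9 mm, loose in the frame's rebate 1 mm below the back of the frame, its upper edge under the kickstand's bracket. Origin: centre of its front face, at frame (0, 0, 12) mm
- try_square: small try square, 157 x 104 x 16 mm, lying; a bystander. Origin: centre underneath, as for all the bystanders
- wedge: softwood wedge, 102 x 42 x 24 mm; a bystander
- sanding_block: sanding block, 78 x 99 x 32 mm; a bystander
- oil_can: small oil can with a long spout, 64 mm across, 151 mm high; a bystander
- awl: scratch awl, 122 mm long, lying; a bystander
- tape_roll: roll of tape, 104 mm across, 25 mm high, lying flat; a bystander

How it is judged:
By the outcome, as a careful person would: the job done as asked, in the order asked, and still so for the second after the job is handed in, while the arm keeps its last pose, push and grip.
It also fails if it takes over 69 s, if anything falls off the work surface, if the arm or the gripper's body presses on something with over 40 N, if the wrist force passes 120 N, or if a joint passes its speed limit or range.

## Robot

A 6-joint arm with a two-finger parallel gripper is mounted at the origin on a cart in front of the work surface, level with it; the furniture and walls round the work are solid. World frame = base frame: x ahead of the robot, y to its left, z up, the work surface at z = 0. Lengths are in m, angles in rad, forces in N, time in s.
With the tool pointing down it reaches from about 0.35 to 0.775 m from the base axis. Payload 7.3 kg.
Tool frame: the origin (TCP) lies at the very end of the fingers, on their centre line; the grasp point (between the pads) lies 19 mm behind it; z points along the fingers, y is the direction in which the jaws open and shut (so a half turn about z gives the same grasp; the last joint's range is limited). The gripper opens to 92 mm and grips with 3 to 60 N. Pads are 19 mm wide; open, the fingers measure 130 mm over their backs; the gripper's body (75 mm by 190 mm) begins 47 mm behind the grasp point.
Start: joints at [1.186, 0.342, 1.524, -0, 1.275, -0.146], TCP at [0.124, 0.51, 0.227] pointing down, gripper open.
Joint ranges: [-2.53, 2.53], [-0.77, 2.02], [0.04, 2.7], [-1, 4.14], [0.28, 2.66], [-3.11, 3.11]. Speed limits (rad/s): [2.57, 2.57, 3.14, 3.14, 3.14, 3.14].

## Interface

Orientations are given as [roll, pitch, yaw] about the fixed x, y, z axes, in that order (R = Rz(yaw) Ry(pitch) Rx(roll)).
In Python, from cell import robot gives the robot as it stands.
- The arm moves only by the shell command python3 -m pendant 'ROWS' [OPENING] [FORCE]. ROWS is JSON, a list of rows, each a list of 2 entries, a list of its own where there are three numbers: the shift along the tool's x, y, z in mm, then the turn about the tool's z in degrees. In form: [[[x, y, z], turn], ...]. A call has 1 to 10 rows; each row is the pose to reach, as a shift and turn from the pose measured when the call began, along the tool's axes at that moment; what a row does not reach only later rows make up. A row lasts 1/12 s, in which the tool goes at most 41.7 mm and 7.16 degrees, less where a joint would pass 70% of its speed; a pose out of reach is approached as far as the arm can. A call with a gripper value outside its range is refused whole. OPENING is the opening, from 0 (shut) to 1 (fully open), set as the call begins (- or left out, the last holds). The fingers move at their own pace and stop on an object; FORCE is the grip in N (left out, the last holds). Time passes only in rows, so rows that repeat a pose let the fingers close. It gives the time, the measured TCP pose, the force and the opening at its end, in the units of the state.
- robot.observe(): the state, without advancing time (a new reading comes with each control period).
- robot.read_camera(name): name is "scene" or "top" or "wrist"; returns the picture (400x640x3 uint8, red, green, blue); there is no depth.
- robot.calibration(name): a dict with "vfov" (degrees; the focal length in pixels is half the picture's height over the tangent of half this angle, whatever the lens; pixels are square), "cx", "cy" (the principal point, pixels), "rvec" (rotation vector, rad) and "tvec" (3), from world to camera coordinates, as OpenCV has them. Camera axes: x right, y down, z forward; pixel columns grow to the right and rows downward; lengths in m; the calibration is good to about 2 mm. A picture is of the moment at which its call begins: read the wrist's pose just before it. calibration takes no time and is no camera call; for the wrist camera it gives the pose at the moment of the call.
- robot.hand_in(): hands the job in, once; it reports no verdict.
Trained networks look in the newest picture that a camera, given by its name, has taken for a name from the list of things; names that differ only in an ending like _2 or _b are one class to them, and where a whole thing is asked for, a point or a joint stands for the part that bears it (a point fixed in the world has none). Each returns a list of dicts, best first, with "p" (0 to 1); they miss things now and then, are a little off and sometimes report something else, mostly with a low value. They report only what shows in the picture. A call takes as long as a camera call.
- robot.find_in(camera, query): "xy" ([column, row] as shares, 0 to 1, of the picture: columns of its width, rows of its height, amid what is visible of it).
The state is a dict: "time": time; "qpos": joint angles; "qvel": joint speeds; "joint_efforts": joint torques, N m; "tool_pos": TCP position; "tool_rot": TCP orientation; "contact_force": force on the tool from outside, world axes, zero at the start; "torque": the same for the moment, N m; "opening": finger opening in m.
Only numpy, scipy, OpenCV 4.12 (cv2) and the standard library are available. Lean on these libraries where they do the work, as an engineer would, in place of code of your own. Each camera call takes 0.05 s, during which the arm holds its last target.

## Working session

There is one attempt and no reset: what is moved stays moved. The work goes in short steps, Python scripts to look and compute and a shell command to move; the robot and the scene stay as the last step left them, time stands still between calls to the robot, and variables do not carry over. Pictures are saved under pics/ and viewed, and the job is handed in when it is done.

```bash
ls -la; mkdir -p pics; python3 - <<'E'
from cell import robot
import cv2
s=robot.observe();print(s)
for n in ["scene","top","wrist"]:
    im=robot.read_camera(n);cv2.imwrite(f"pics/{n}0.png",im[:,:,::-1]);print(n,robot.calibration(n))
    for q in ["print_frame","crest","bottom_edge","far_button_screw","far_button_nose","kickstand_foot","kickstand_pivot"]:
        if n!="scene":
            r=robot.find_in(n,q)[:2]
            print(q,[(round(d["p"],2),round(d["xy"][0]*640,1),round(d["xy"][1]*400,1)) for d in r])
print(robot.observe()["time"])
E
```

```text
total 12
drwxr-xr-x  3 agent agent 4096 Dec  6 14:36 .
drwxr-xr-x 23 root  root  4096 Dec  6 14:36 ..
drwxr-xr-x  2 agent agent 4096 Dec  6 14:36 pics
{'time': 0.0, 'qpos': array([ 1.18601944e+00,  3.42693250e-01,  1.52501546e+00, -1.10975993e-05,
        1.27537992e+00, -1.46004587e-01]), 'qvel': array([ 0.00163337,  0.00164407,  0.0013337 , -0.00085149, -0.00011426,
       -0.00120403]), 'joint_efforts': array([-3.14545950e-04, -4.31237483e+01, -2.44217420e+01,  7.16686388e-02,
        5.59272605e-02, -9.94235324e-05]), 'tool_pos': array([0.12399941, 0.50973298, 0.22606079]), 'tool_rot': array([-3.14011104e+00, -2.07146119e-04,  2.90282343e+00]), 'contact_force': array([ 0.10323791,  0.00590881, -0.09154138]), 'torque': array([ 0.01996679, -0.00816799, -0.01207974]), 'opening': 0.09176958426732616}
scene {'vfov': 48.29745469628453, 'cx': 319.0027262654917, 'cy': 192.1422151023086, 'rvec': array([ 2.05723189, -0.70130657,  0.35838687]), 'tvec': array([-0.41388442,  0.2243156 ,  1.461458  ])}
top {'vfov': 54.47047584210821, 'cx': 316.94137348829895, 'cy': 198.2554433796963, 'rvec': array([ 2.18379192, -2.13936714,  0.1120482 ]), 'tvec': array([0.00240583, 0.51630824, 1.10563126])}
print_frame [(0.57, 316.7, 192.8)]
crest [(0.67, 319.0, 196.3)]
bottom_edge [(0.76, 321.9, 194.9)]
far_button_screw [(0.66, 317.9, 196.1)]
far_button_nose []
kickstand_foot [(0.52, 332.1, 193.3)]
kickstand_pivot [(0.74, 318.6, 192.8)]
wrist {'vfov': 61.822831391431194, 'cx': 316.50870989427017, 'cy': 200.7357496252685, 'rvec': array([-2.26638535, -1.78089487, -0.28109651]), 'tvec': array([-0.52532578, -0.03887737,  0.39161131])}
print_frame []
crest []
bottom_edge []
far_button_screw []
far_button_nose []
kickstand_foot []
kickstand_pivot []
0.85
```

View pics/scene0.png

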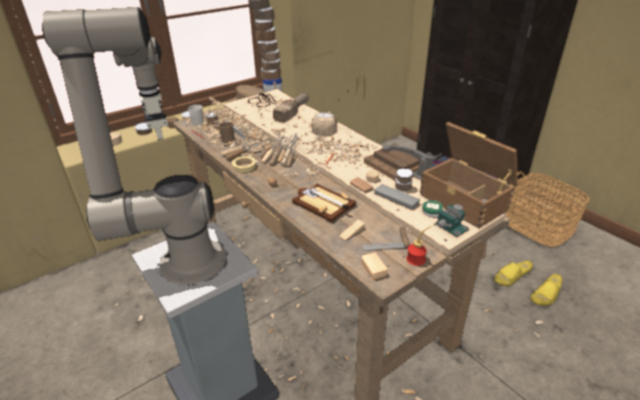

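View pics/top0.png

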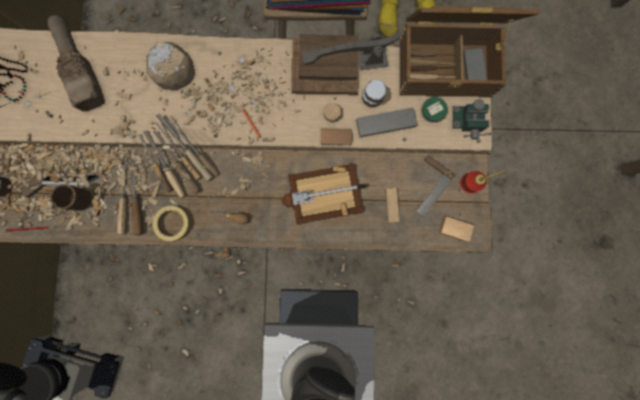

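View pics/wrist0.png

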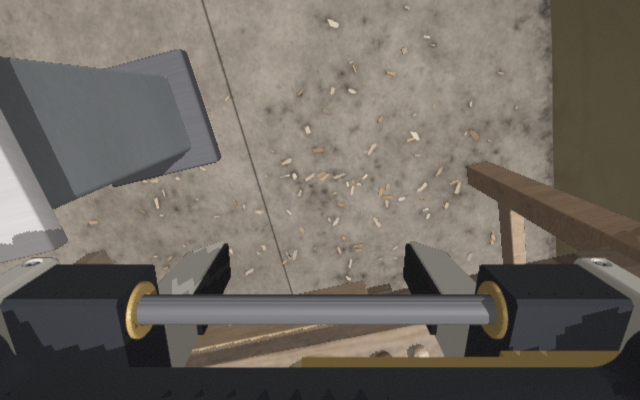

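```bash
python3 - <<'E'
import cv2
im=cv2.imread('pics/top0.png')[110:280,200:440]
cv2.imwrite('pics/top0c.png',cv2.resize(im,None,fx=3.33,fy=3.33,interpolation=cv2.INTER_CUBIC))
E
```

```text
(no output)
```

View pics/top0c.png

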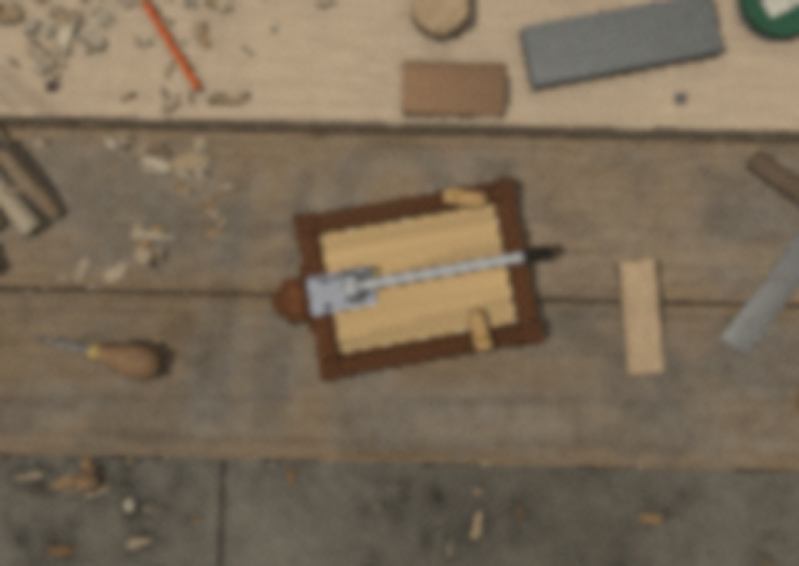

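```bash
cat > h.py <<'E'
import numpy as np, cv2
from scipy.optimize import least_squares
from scipy.spatial.transform import Rotation as Ro
def K(c,h=400):
    f=h/2/np.tan(np.radians(c['vfov'])/2); return f
def proj(P,c):
    P=np.atleast_2d(P); X=P@Ro.from_rotvec(c['rvec']).as_matrix().T+c['tvec']
    f=K(c); return np.c_[c['cx']+f*X[:,0]/X[:,2], c['cy']+f*X[:,1]/X[:,2]]
def ray(uv,c,z):
    R=Ro.from_rotvec(c['rvec']).as_matrix(); f=K(c)
    o=-R.T@c['tvec']; d=R.T@np.array([(uv[0]-c['cx'])/f,(uv[1]-c['cy'])/f,1.])
    return o+d*(z-o[2])/d[2]
def fr(p,pose): # frame mm -> world, lying; pose x,y,yaw  (frame x = world x dir at yaw 0... y = world y)
    p=np.atleast_2d(p)/1000.; x,y,a=pose; c,s=np.cos(a),np.sin(a)
    return np.c_[x+c*p[:,0]-s*p[:,1], y+s*p[:,0]+c*p[:,1], p[:,2]]
def fit(pts,uv,cal,p0=(0.5,0,0)):
    r=least_squares(lambda q:(proj(fr(pts,q),cal)-uv).ravel(),p0,x_scale=[.1,.1,.1]); return r.x,r.fun
def tool(s): return Ro.from_euler('xyz',s['tool_rot']).as_matrix(), np.array(s['tool_pos'])
E
python3 - <<'E'
from h import *
from cell import robot
c=robot.calibration('top')
uv=np.array([[297,215],[516,180],[541,340],[324,380],[277,302],[563,253]])/3.33+[200,110]
pts=[[75,100,22],[75,-100,22],[-75,-100,22],[-75,100,22],[0,130,11],[0,-119,38]]
q,f=fit(pts,uv,c);print(q,f.reshape(-1,2).round(1))
for n,p in dict(crest=[0,112,11],scr=[64,-45,29],foot=[0,-112,38],piv=[0,58,38]).items(): print(n,fr(p,q).round(4))
# other things
for n in ['wedge','tape_roll','awl','oil_can','try_square','sanding_block']:
    for d in robot.find_in('top',n)[:1]:
        print(n,round(d['p'],2),ray([d['xy'][0]*640,d['xy'][1]*400],c,0.01).round(3))
w=robot.calibration('wrist'); R,t=tool(robot.observe())
Rc=Ro.from_rotvec(w['rvec']).as_matrix(); print('cam in tool', R.T@(-Rc.T@w['tvec']-t), '\n',(R.T@Rc.T).round(3)); print(R.round(3))
E
```

```text
[ 0.5317512 -0.0147227  0.1833738] [[-0.2 -0.5]
 [ 0.7 -0.9]
 [ 2.   0.9]
 [-0.4  0. ]
 [-0.   0.3]
 [-2.   0.1]]
crest [[0.5113 0.0954 0.011 ]]
scr [[ 0.6029 -0.0473  0.029 ]]
foot [[ 0.5522 -0.1248  0.038 ]]
piv [[0.5212 0.0423 0.038 ]]
wedge 0.67 [ 0.498 -0.207  0.01 ]
tape_roll 0.97 [0.454 0.466 0.01 ]
awl 0.73 [0.46  0.246 0.01 ]
oil_can 0.6 [ 0.571 -0.443  0.01 ]
try_square 0.55 [ 0.569 -0.343  0.01 ]
sanding_block 0.9 [ 0.432 -0.393  0.01 ]
cam in tool [ 0.08357702  0.00027427 -0.15792758] 
 [[ 0.    -0.951 -0.308]
 [ 1.     0.     0.   ]
 [-0.    -0.308  0.951]]
[[-0.972  0.237  0.   ]
 [ 0.237  0.972  0.   ]
 [-0.     0.    -1.   ]]
```

```bash
cat >> h.py <<'E'
def go(x,y,z,yawdeg=None):
    from cell import robot
    s=robot.observe(); R,t=tool(s); d=R.T@(np.array([x,y,z])-t)*1000
    out=d.round(1).tolist()
    if yawdeg is not None:
        out.append(round((np.degrees(np.arctan2(R[1,0],R[0,0]))-yawdeg+180)%360-180,1))
    print('t',round(s['time'],2),'go',out)
E
python3 -c "
from h import *
go(.541,-.066,.26,100.5)"
python3 -m pendant '[[[-542,-461,-34],66],[[-542,-461,-34],66],[[-542,-461,-34],66],[[-542,-461,-34],66],[[-542,-461,-34],66],[[-542,-461,-34],66],[[-542,-461,-34],66],[[-542,-461,-34],66],[[-542,-461,-34],66],[[-542,-461,-34],66]]' 0.35 15
python3 -c "
from h import *
go(.541,-.066,.26,100.5)"
```

```text
t 1.15 go [-541.3, -461.2, -33.3, np.float64(65.8)]
time: 1.98
tool_pos: [0.3692, 0.1713, 0.2471]
tool_rot: [3.141, -0.0, 1.744]
contact_force: [0.3, 0.9, 0.1]
opening: 0.0334
t 1.98 go [-263.4, 128.2, -12.9, np.float64(-0.6)]
```

```bash

python3 -m pendant '[[[-263,128,-13],0],[[-263,128,-13],0],[[-263,128,-13],0],[[-263,128,-13],0],[[-263,128,-13],0],[[-263,128,-13],0],[[-263,128,-13],0],[[-263,128,-13],0],[[-263,128,-13],0],[[-263,128,-13],0]]'
cat > look.py <<'E'
import sys
from h import *
from cell import robot
n=sys.argv[1]
c=robot.calibration('wrist'); im=robot.read_camera('wrist'); cv2.imwrite(f'pics/{n}.png',im[:,:,::-1])
np.savez(f'pics/{n}.npz',**{k:np.array(v) for k,v in c.items()})
for q in sys.argv[2:]:
    print(q,[(round(d["p"],2),round(d["xy"][0]*640,1),round(d["xy"][1]*400,1)) for d in robot.find_in('wrist',q)[:2]])
E
python3 look.py w1 far_button_screw far_button_nose kickstand_foot crest
```

```text
time: 2.82
tool_pos: [0.5402, -0.0653, 0.2597]
tool_rot: [-3.142, -0.001, 1.744]
contact_force: [0.0, 0.2, 0.0]
opening: 0.0325
far_button_screw [(0.56, 316.1, 86.1)]
far_button_nose [(0.95, 371.5, 163.3)]
kickstand_foot [(0.63, 321.6, 132.2)]
crest [(0.85, 319.1, 85.0), (0.33, 325.2, 116.8)]
```

View pics/w1.png

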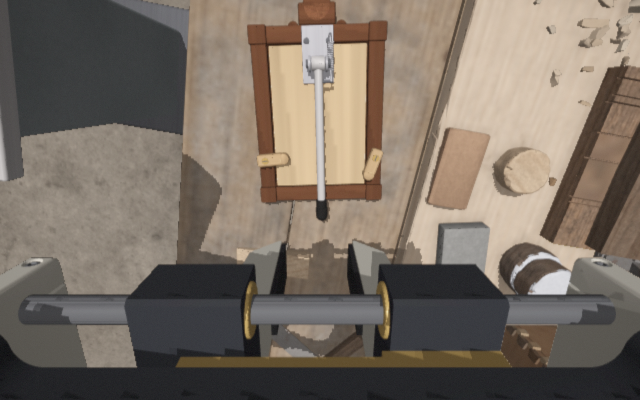

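```bash
python3 - <<'E'
import cv2
im=cv2.imread('pics/w1.png')[0:230,225:415]
cv2.imwrite('pics/w1c.png',cv2.resize(im,None,fx=2.6,fy=2.6,interpolation=cv2.INTER_CUBIC))
im=cv2.imread('pics/w1.png')[135:215,340:400]
cv2.imwrite('pics/w1d.png',cv2.resize(im,None,fx=7,fy=7,interpolation=cv2.INTER_CUBIC))
E
```

```text
(no output)
```

View pics/w1c.png

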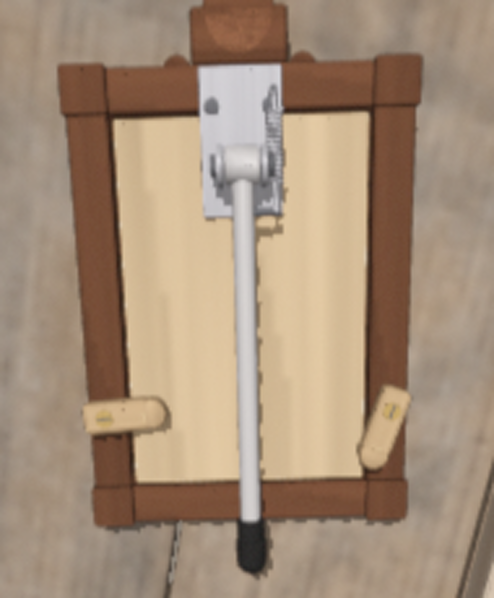

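View pics/w1d.png

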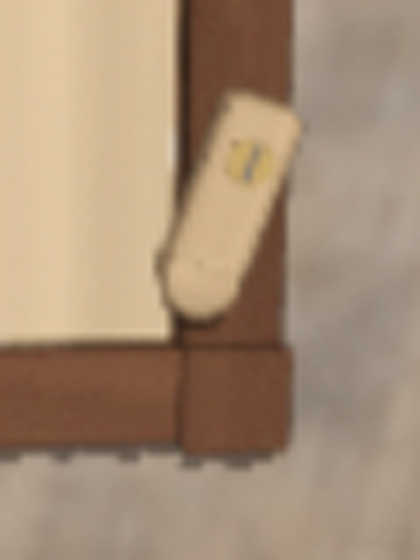

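```bash
python3 - <<'E'
from h import *
c={k:(v.item() if v.shape==() else v) for k,v in np.load('pics/w1.npz').items()}
uv=np.r_[np.array([[421,56],[408,516],[95,525],[58,66],[104,415]])/2.6+[225,0],[[375.6,157.9]]]
pts=[[75,100,22],[75,-100,22],[-75,-100,22],[-75,100,22],[-64,-45,35],[64,-45,35]]
q,f=fit(pts,uv,c);print(q.tolist(),np.degrees(q[2]),f.reshape(-1,2).round(1))
for n,p in dict(crest=[0,112,11],scr=[64,-45,29],foot=[0,-112,38],piv=[0,58,38]).items(): print(n,fr(p,q).round(4), proj(fr(p,q),c).round(1))
a=ray([375.6,157.9],c,.035); b=ray([195/7+340,318/7+135],c,.035); d=b-a; print('nose',a,b,np.linalg.norm(d)); ang=np.arctan2(d[1],d[0]); print('world deg',np.degrees(ang),'phi',np.degrees(ang-q[2])+180)
E
```

```text
[0.5342894496387431, -0.009814968000311928, 0.19974972664474397] 11.444816295635716 [[ 0.9 -1.5]
 [-0.3  1.3]
 [-0.4  0.9]
 [-0.7 -1.2]
 [ 0.2  1.4]
 [ 0.2  0.2]]
crest [[0.5121 0.1    0.011 ]] [[316.8  11.8]]
scr [[ 0.6059 -0.0412  0.029 ]] [[374.9 157.1]]
foot [[ 0.5565 -0.1196  0.038 ]] [[321.7 214.8]]
piv [[0.5228 0.047  0.038 ]] [[318.2  63.4]]
nose [ 0.60572062 -0.04107693  0.035     ] [ 0.60276382 -0.06882902  0.035     ] 0.027909164696838823
world deg -96.08152423189887 phi 72.47365947246541
```

```bash
python3 -c "
from h import *
go(.605,-.047,.07,84)"
```

```text
t 3.07 go [5.9, 66.5, 190.7, np.float64(16.0)]
```

```bash

python3 -m pendant '[[[6,66,30],7],[[6,66.5,60],14],[[6,66.5,100],16],[[6,66.5,140],16],[[6,66.5,175],16],[[6,66.5,191],16],[[6,66.5,191],16],[[6,66.5,191],16]]' 0.35
python3 -c "
from h import *
go(.605,-.047,.025,84)"; python3 look.py w2
```

```text
time: 3.73
tool_pos: [0.6048, -0.0462, 0.0697]
tool_rot: [3.141, -0.001, 1.468]
contact_force: [0.5, 0.4, 0.1]
opening: 0.0318
t 3.73 go [-0.8, 0.3, 44.7, np.float64(0.1)]
```

View pics/w2.png

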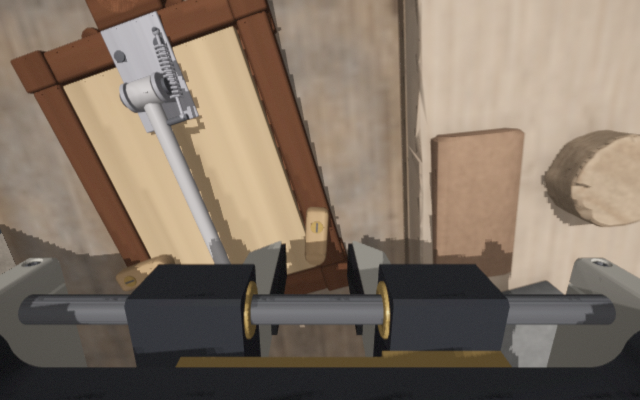

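```bash

python3 -m pendant '[[[-1,0,25],0],[[-1,0,40],0],[[-1,0,45],0],[[-1,0,45],0]]' 0.35
python3 -m pendant '[[[0,0,0],0],[[0,0,0],0],[[0,0,0],0],[[0,0,0],0],[[0,0,0],0],[[0,0,0],0]]' 0 10
python3 -c "
from h import *
go(.605,-.047,.025,11.4)"; python3 look.py w3
```

```text
time: 4.12
tool_pos: [0.6063, -0.0475, 0.0271]
tool_rot: [3.137, -0.0, 1.468]
contact_force: [-0.1, 0.0, 0.0]
opening: 0.0324
time: 4.62
tool_pos: [0.6059, -0.0474, 0.0283]
tool_rot: [3.137, -0.0, 1.468]
contact_force: [-4.7, 0.4, 6.7]
opening: 0.0138
t 4.62 go [0.3, -0.9, 3.3, np.float64(72.7)]
```

View pics/w3.png

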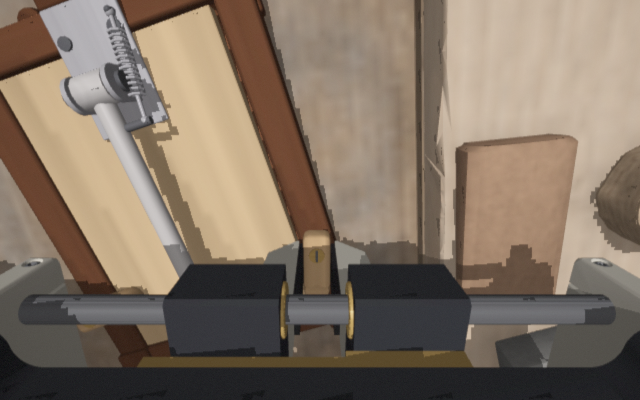

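```bash

python3 -m pendant '[[[0,0,-1],0],[[0,0,-1],0],[[0,0,-1],0]]'
```

```text
time: 4.92
tool_pos: [0.6059, -0.0474, 0.0291]
tool_rot: [3.137, -0.0, 1.468]
contact_force: [0.0, -0.2, -4.1]
opening: 0.0138
```

```bash

python3 -m pendant '[[[0,-0.7,0.3],7],[[0.2,-1.5,0.3],14],[[0.4,-2.2,0.3],21],[[0.7,-2.8,0.3],28],[[1.1,-3.5,0.3],35],[[1.5,-4,0.3],42],[[2.1,-4.5,0.3],49],[[2.7,-5,0.3],56],[[3.3,-5.4,0.3],63],[[4,-5.7,0.3],70]]'
python3 -c "
from h import *
go(.606-.006*.98,-.0411-.006*.2,.029,11.4)"
```

```text
time: 5.75
tool_pos: [0.6007, -0.0428, 0.0285]
tool_rot: [3.14, -0.004, 0.24]
contact_force: [-0.6, 0.3, -3.7]
opening: 0.014
t 5.75 go [-0.4, -0.6, -0.5, np.float64(2.4)]
```

```bash

python3 -m pendant '[[[0,0,0],2.5],[[0,0,0],2.5],[[0,0,0],2.5],[[0,0,0],2.5]]'
python3 -m pendant '[[[0,0,0],0],[[0,0,0],0],[[0,0,0],0],[[0,0,-40],0],[[0,0,-80],0],[[-20,0,-120],0],[[-50,0,-160],0],[[-80,0,-200],0],[[-80,0,-200],0],[[-80,0,-200],0]]' 0.35
python3 look.py w4
```

```text
time: 6.08
tool_pos: [0.6006, -0.0426, 0.0284]
tool_rot: [3.141, -0.004, 0.198]
contact_force: [-1.3, 1.4, -1.3]
opening: 0.0133
time: 6.92
tool_pos: [0.5216, -0.0593, 0.2331]
tool_rot: [3.137, -0.011, 0.198]
contact_force: [1.0, -0.4, 0.2]
opening: 0.0323
```

View pics/w4.png

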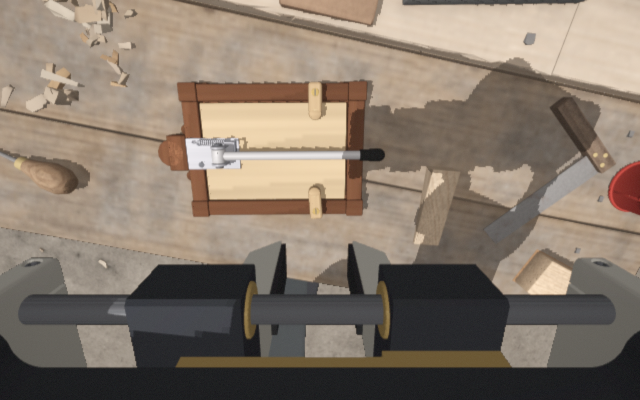

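```bash
python3 - <<'E'
import cv2
im=cv2.imread('pics/w4.png')[70:225,150:395]
cv2.imwrite('pics/w4c.png',cv2.resize(im,None,fx=3.2,fy=3.2,interpolation=cv2.INTER_CUBIC))
im=cv2.imread('pics/w4.png')[75:125,290:340]
cv2.imwrite('pics/w4d.png',cv2.resize(im,None,fx=10,fy=10,interpolation=cv2.INTER_CUBIC))
E
```

```text
(no output)
```

View pics/w4c.png

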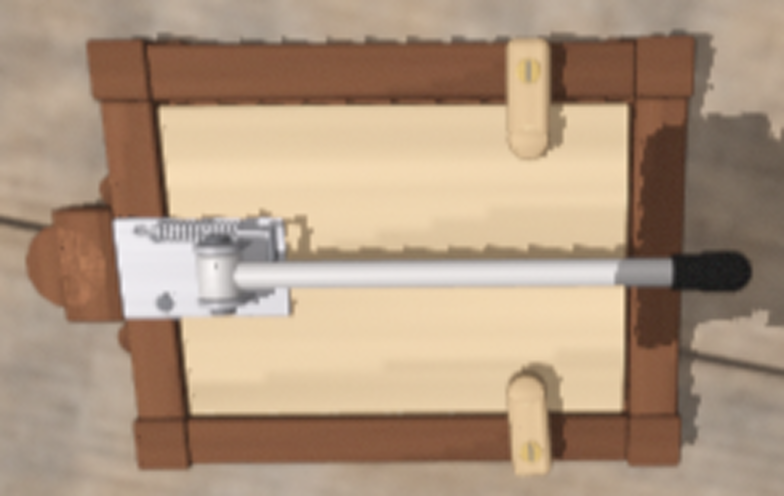

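View pics/w4d.png

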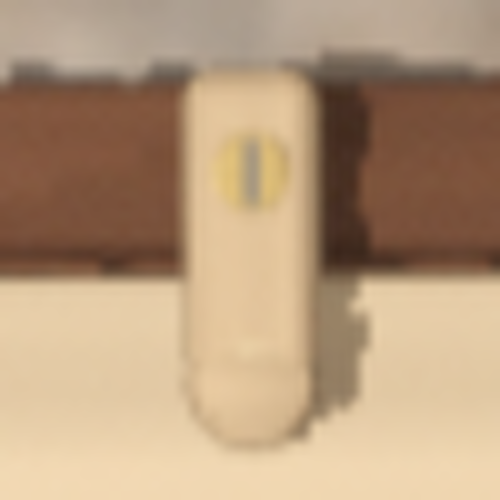

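```bash
python3 - <<'E'
from h import *
c={k:(v.item() if v.shape==() else v) for k,v in np.load('pics/w4.npz').items()}
cr=lambda a:np.array(a)/3.2+[150,70]
s=np.array([252,171])/10+[290,75]; n=np.array([248,446])/10+[290,75]
uv=np.r_[cr([[89,41],[694,38],[679,464],[140,467],[531,451]]),[s]]
pts=[[75,100,22],[75,-100,22],[-75,-100,22],[-75,100,22],[-64,-45,35],[64,-45,35]]
q,f=fit(pts,uv,c,(.53,0,.2));print(q.tolist(),np.degrees(q[2]),f.reshape(-1,2).round(1))
a=ray(s,c,.035); b=ray(n,c,.035); d=b-a; print(a,b,np.linalg.norm(d)); ang=np.arctan2(d[1],d[0]); print('phi',np.degrees(ang-q[2])%360-180)
a=ray(cr([531,451]),c,.035); b=ray(cr([525,371]),c,.035); d=b-a; ang=np.arctan2(d[1],d[0]); print('near phi',np.degrees(ang-q[2]))
for n,p in dict(crest=[0,114,11],foot=[0,-112,38],edge=[0,-100,22]).items(): print(n,fr(p,q).round(4), proj(fr(p,q),c).round(1))
go(*fr([0,-112,0],q)[0,:2],.09,90+np.degrees(q[2]))
# scene things with this view
for nm,uv0 in dict(wedgeTR=(459,170),wedgeTL=(425,168),sqtip=(490,235),sqhandle=(553,100)).items(): print(nm,ray(uv0,c,.012).round(3))
E
```

```text
[0.5352478414226858, -0.010792470660855522, 0.20297088469433336] 11.629375057021779 [[-1.5 -0.9]
 [ 1.2 -1. ]
 [ 0.7  1.1]
 [-0.9  1.3]
 [ 0.2  0.3]
 [ 0.3 -0. ]]
[ 0.60693164 -0.04168799  0.035     ] [ 0.58015937 -0.0465936   0.035     ] 0.027217998382882715
phi -1.2459789084271051
near phi 3.726830518988679
crest [[0.5123 0.1009 0.011 ]] [[176.3 152.2]]
foot [[ 0.5578 -0.1205  0.038 ]] [[378.8 154.9]]
edge [[ 0.5554 -0.1087  0.022 ]] [[365.3 152.6]]
t 6.97 go [21.9, 66.9, 141.1, np.float64(-90.3)]
wedgeTR [ 0.556 -0.222  0.012]
wedgeTL [ 0.55  -0.183  0.012]
sqtip [ 0.485 -0.286  0.012]
sqhandle [ 0.65  -0.298  0.012]
```

```bash

python3 -m pendant '[[[10,30,0],-7],[[22,67,0],-14],[[22,67,20],-21],[[22,67,40],-28],[[22,67,60],-35],[[22,67,80],-42],[[22,67,100],-49],[[22,67,120],-56],[[22,67,135],-63],[[22,67,141],-70]]' 0.4
python3 -m pendant '[[[0,0,0],-7],[[0,0,0],-14],[[0,0,0],-20.3],[[0,0,0],-20.3],[[0,0,0],-20.3]]' 0.4
python3 -c "
from h import *
go(.5578,-.1205,.027,101.6)";python3 look.py w5
```

```text
time: 7.8
tool_pos: [0.5565, -0.1198, 0.0856]
tool_rot: [3.138, -0.001, 1.426]
contact_force: [-0.7, 0.9, -0.4]
opening: 0.0365
time: 8.22
tool_pos: [0.5564, -0.1195, 0.0842]
tool_rot: [3.139, -0.001, 1.777]
contact_force: [0.4, 0.0, -0.3]
opening: 0.0366
t 8.22 go [-1.3, 1.1, 57.2, np.float64(0.2)]
```

View pics/w5.png

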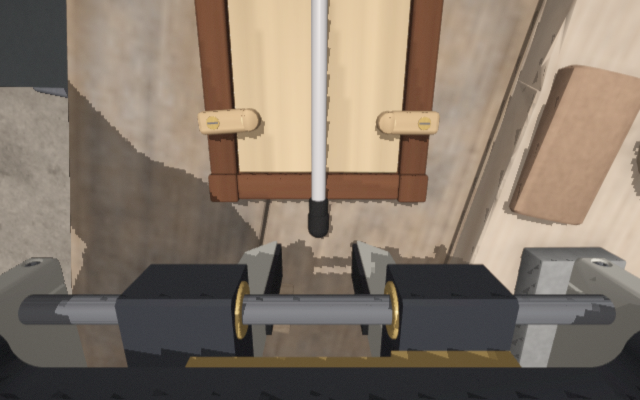

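```bash
python3 - <<'E'
from h import *
c={k:(v.item() if v.shape==() else v) for k,v in np.load('pics/w5.npz').items()}
q=[0.53525,-0.01079,.20297]
print(proj(fr([[0,-112,38],[0,-119,38],[75,-100,22],[-75,-100,22]],q),c).round(1), ray((318,231),c,.038))
E
python3 -m pendant '[[[-1,1,30],0],[[-1,1,50],0],[[-1,1,57],0],[[-1,1,57],0],[[-1,1,57],0]]' 0.4
python3 -m pendant '[[[0,0,0],0],[[0,0,0],0],[[0,0,0],0],[[0,0,0],0],[[0,0,0],0],[[0,0,0],0]]' 0 12

```

```text
[[317.7 228.4]
 [317.7 238.2]
 [425.5 203.8]
 [209.5 203.3]] [ 0.55839612 -0.12224553  0.038     ]
time: 8.68
tool_pos: [0.558, -0.1203, 0.0277]
tool_rot: [3.139, -0.001, 1.775]
contact_force: [0.4, -0.1, 0.6]
opening: 0.0365
time: 9.18
tool_pos: [0.5582, -0.1205, 0.0283]
tool_rot: [3.138, -0.0, 1.775]
contact_force: [-0.1, 0.2, 3.8]
opening: 0.0132
```

```bash

python3 -m pendant '[[[0.3,0,-10],0],[[1.2,0,-20],0],[[2.7,0,-30],0],[[4.9,0,-40],0],[[7.6,0,-50],0],[[10.9,0,-60],0],[[14.8,0,-69],0],[[19.2,0,-78],0],[[24.2,0,-87],0],[[29.7,0,-96],0]]'
python3 look.py w6
```

```text
time: 10.02
tool_pos: [0.5518, -0.0908, 0.1253]
tool_rot: [3.138, -0.0, 1.775]
contact_force: [-1.4, 2.2, -1.3]
opening: 0.0134
```

View pics/w6.png

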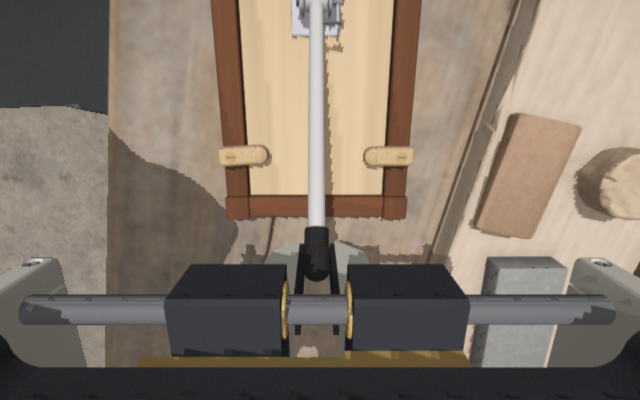

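```bash

python3 -m pendant '[[[5,0,-7],0],[[10,0,-13.5],0],[[15,0,-19],0],[[15,0,-19],0],[[15,0,-19],0]]'
python3 -m pendant '[[[0,0,0],0],[[0,0,0],0],[[0,0,0],0],[[0,0,0],0],[[0,0,0],0]]' 0.5
python3 look.py w7
```

```text
time: 10.48
tool_pos: [0.5494, -0.0754, 0.146]
tool_rot: [3.136, 0.001, 1.777]
contact_force: [1.0, 0.2, -2.8]
opening: 0.0136
time: 10.9
tool_pos: [0.5495, -0.0757, 0.146]
tool_rot: [3.135, 0.001, 1.776]
contact_force: [0.2, 0.5, -0.4]
opening: 0.0419
```

View pics/w7.png

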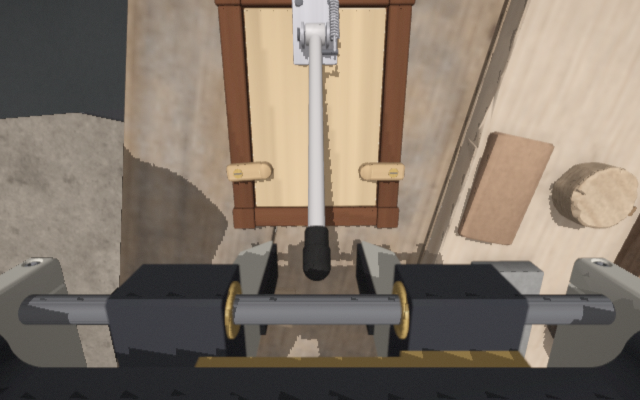

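```bash

python3 -m pendant '[[[0,0,-30],0],[[0,0,-60],0],[[0,0,-90],0],[[8,0,-114],0],[[15,0,-114],0],[[15,0,-114],0],[[15,0,-114],0]]' 0.65
python3 look.py w8 kickstand_foot crest
python3 - <<'E'
import cv2
im=cv2.imread('pics/w8.png')[0:240,215:415]
cv2.imwrite('pics/w8c.png',cv2.resize(im,None,fx=2.5,fy=2.5,interpolation=cv2.INTER_CUBIC))
E
```

```text
time: 11.53
tool_pos: [0.5453, -0.0607, 0.2593]
tool_rot: [3.137, 0.001, 1.777]
contact_force: [-0.0, -0.1, 0.5]
opening: 0.0594
kickstand_foot [(0.75, 317.4, 149.9), (0.64, 316.4, 92.5)]
crest []
```

View pics/w8c.png

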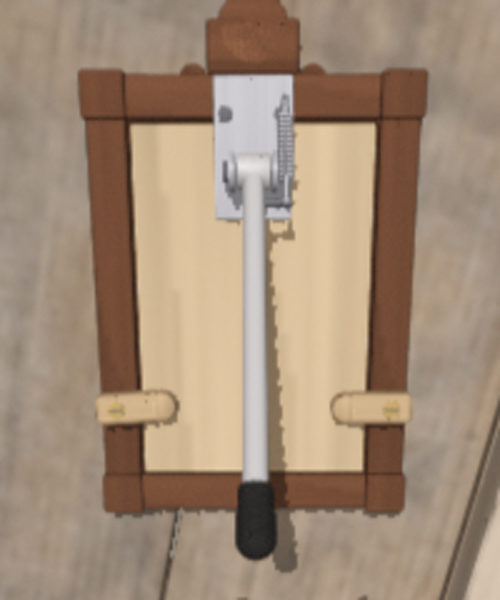

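```bash
python3 - <<'E'
from h import *
c={k:(v.item() if v.shape==() else v) for k,v in np.load('pics/w8.npz').items()}
cr=lambda a:np.array(a)/2.5+[215,0]
uv=cr([[427,70],[404,511],[104,511],[80,70],[116,410],[391,410]])
pts=[[75,100,22],[75,-100,22],[-75,-100,22],[-75,100,22],[-64,-45,35],[64,-45,35]]
q,f=fit(pts,uv,c,(.53,0,.2));print(q.tolist(),np.degrees(q[2]),f.reshape(-1,2).round(1))
for th in (0,.6,.7,.77,.8):
    print(th,proj(fr([0,58-170*np.cos(th),38+170*np.sin(th)],q),c).round(1))
print('obs foot centre ~',cr([255,540]), 'crest edges', [fr([0,114,0],q)[0].round(4)], proj(fr([[-20,115,20],[20,115,20],[0,101,20]],q),c))
p=fr([0,114,0],q)[0]
go(p[0],p[1],.05,90+np.degrees(q[2]))
E
```

```text
[0.5366913130396648, -0.011377677311573983, 0.20647790901844865] 11.830312749443305 [[ 1.1 -0.6]
 [-0.1  0.8]
 [-0.2  1. ]
 [-1.  -0.7]
 [ 0.   0.1]
 [ 0.2 -0. ]]
0 [[316.6 218.9]]
0.6 [[317.2 226.3]]
0.7 [[317.4 221.3]]
0.77 [[317.5 216.2]]
0.8 [[317.5 213.6]]
obs foot centre ~ [317. 216.] crest edges [array([0.5133, 0.1002, 0.    ])] [[297.53329541  11.91804021]
 [335.39776661  11.95971442]
 [316.47449617  26.67470955]]
t 11.68 go [164.4, 0.9, 208.6, np.float64(-0.1)]
```

```bash

python3 -m pendant '[[[40,0,20],0],[[80,1,50],0],[[120,1,85],0],[[160,1,120],0],[[165,1,155],0],[[165,1,180],0],[[165,1,180],0],[[165,1,180],0]]' 0.65
python3 look.py w9
python3 -c "
from h import *
p=fr([0,115,0],[0.53669,-0.01138,.20648])[0]
go(p[0],p[1],.004,101.8)"
```

```text
time: 12.35
tool_pos: [0.5111, 0.1008, 0.076]
tool_rot: [-3.138, -0.001, 1.777]
contact_force: [0.4, -0.8, 0.2]
opening: 0.0597
t 12.4 go [0.9, -0.0, 74.3, np.float64(-0.0)]
```

View pics/w9.png

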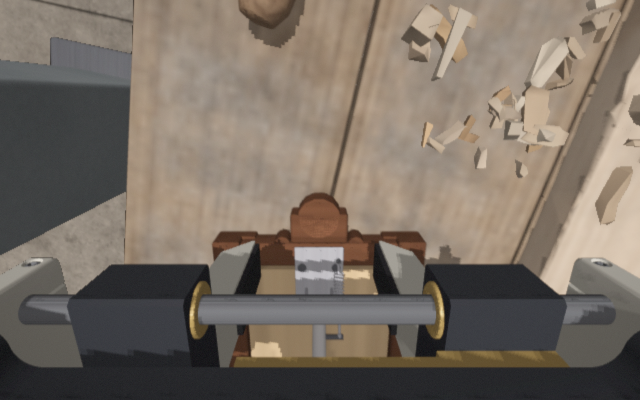

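```bash
python3 - <<'E'
from h import *
c={k:(v.item() if v.shape==() else v) for k,v in np.load('pics/w9.npz').items()}
q=[0.53669,-0.01138,.20648]
print(proj(fr([[0,130,20],[0,100,20],[-20,110,20],[20,110,20],[75,100,22],[-75,100,22]],q),c).round(1))
E
python3 -m pendant '[[[1,0,35],0],[[1,0,55],0],[[1,0,66],0],[[1,0,71],0],[[1,0,71],0],[[1,0,71],0]]' 0.65

```

```text
[[319.3 200.5]
 [319.2 241.3]
 [290.3 228. ]
 [348.1 228.1]
 [427.2 242.6]
 [211.3 242.4]]
time: 12.9
tool_pos: [0.5144, 0.1009, 0.0088]
tool_rot: [3.137, 0.001, 1.776]
contact_force: [0.3, -0.0, 0.1]
opening: 0.0596
```

```bash

python3 -m pendant '[[[0,0,3],0],[[0,0,4],0],[[0,0,4],0]]' 0.65
python3 -c "
from cell import robot
print(robot.observe()['tool_pos'],robot.observe()['contact_force'])"
```

```text
time: 13.15
tool_pos: [0.5149, 0.1009, 0.0055]
tool_rot: [3.136, 0.001, 1.776]
contact_force: [-0.1, 0.1, -0.7]
opening: 0.0598
[0.51493208 0.10087254 0.00548221] [-0.11549513  0.13901028 -0.65068939]
```

```bash

python3 -m pendant '[[[0,0,1],0],[[0,0,1],0],[[0,0,1],0],[[0,0,1],0],[[0,0,1],0],[[0,0,1],0]]' 0 12
python3 -c "
from h import *
from cell import robot
R,t=tool(robot.observe());print(t)
q=[0.53669,-0.01138,.20648];c,s=np.cos(q[2]),np.sin(q[2])
print('tcp in frame',np.array([[c,s],[-s,c]])@(t[:2]-q[:2])*1000)
# trajectory in (h,v) for pivot (y=115,z=11) about front edge
r=np.array([215,11.])
for th in np.arange(0,1.58,.1):
    h=r[0]*np.cos(th)-r[1]*np.sin(th)-215; v=r[0]*np.sin(th)+r[1]*np.cos(th)-11
    print(round(th,2),round(h,1),round(v,1))
r=np.array([215,-11.]);a=np.pi/2+.21
print('final',-22-215+r[0]*np.cos(a)-r[1]*np.sin(a), r[0]*np.sin(a)+r[1]*np.cos(a)-11)
a=np.pi/2
print('vert',-22-215+r[0]*np.cos(a)-r[1]*np.sin(a), r[0]*np.sin(a)+r[1]*np.cos(a)-11)
"
```

```text
time: 13.65
tool_pos: [0.514, 0.1009, 0.0044]
tool_rot: [3.138, 0.0, 1.776]
contact_force: [-5.3, -0.7, 4.5]
opening: 0.0403
[0.51398553 0.10085907 0.0044034 ]
tcp in frame [  0.78860487 114.50973361]
0.0 0.0 0.0
0.1 -2.2 21.4
0.2 -6.5 42.5
0.3 -12.9 63.0
0.4 -21.3 82.9
0.5 -31.6 101.7
0.6 -43.8 119.5
0.7 -57.6 135.9
0.8 -73.1 150.9
0.9 -90.0 164.3
1.0 -108.1 175.9
1.1 -127.3 185.6
1.2 -147.3 193.4
1.3 -168.1 199.1
1.4 -189.3 202.7
1.5 -210.8 204.2
final -271.06053840494576 201.56970556399898
vert -226.0 204.0
```

```bash

python3 -m pendant '[[[-1,0,-10],0],[[-2,0,-21],0],[[-4,0,-32],0],[[-6.5,0,-42.5],0],[[-9.5,0,-53],0],[[-13,0,-63],0],[[-13,0,-63],0]]'
python3 look.py w10
python3 -c "
from cell import robot
import cv2
cv2.imwrite('pics/s10.png',cv2.resize(robot.read_camera('scene')[150:290,250:450,::-1],None,fx=4,fy=4,interpolation=cv2.INTER_CUBIC))"
```

```text
time: 14.23
tool_pos: [0.5177, 0.0876, 0.0696]
tool_rot: [3.135, 0.001, 1.775]
contact_force: [0.7, 0.6, -4.2]
opening: 0.0398
```

View pics/w10.png

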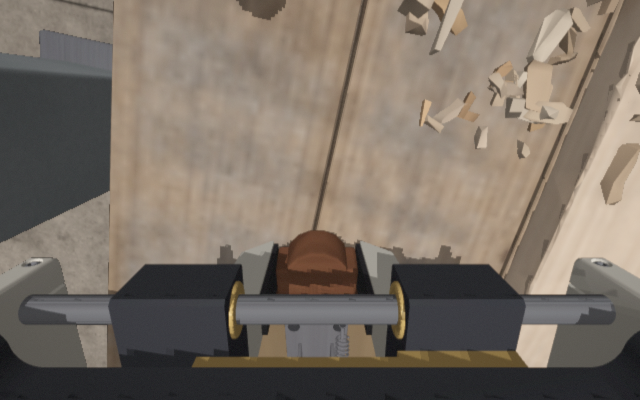

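View pics/s10.png

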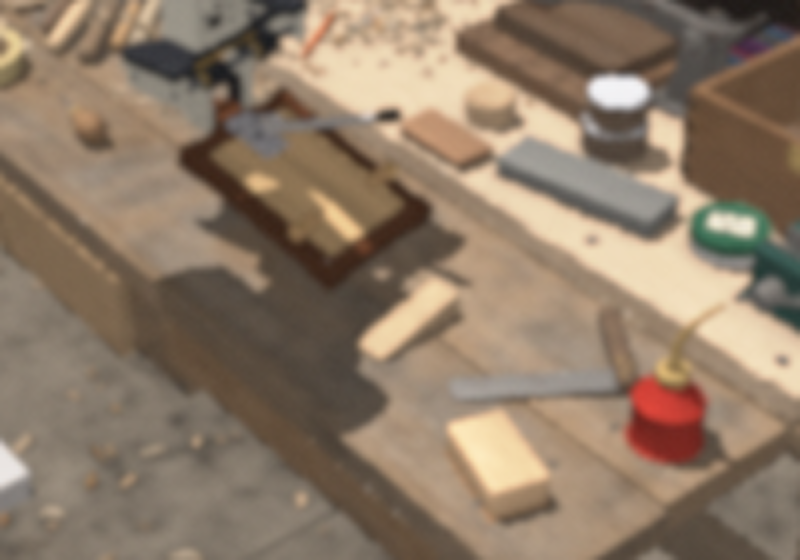

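```bash

python3 -m pendant '[[[2,0,10],0],[[4,0,22],0],[[7,0,35],0],[[10,0,48],0],[[12,0,57],0],[[13,0,62],0],[[13,0,62],0],[[13,0,62],0]]'
python3 -m pendant '[[[0,0,0],0],[[0,0,0],0],[[0,0,0],0]]' 0 5
python3 -m pendant '[[[-1,0,-10],0],[[-2,0,-21],0],[[-3,0,-28],0],[[-3,0,-28],0],[[-3,0,-28],0]]'
python3 look.py w11
python3 -c "
from cell import robot
import cv2
cv2.imwrite('pics/s11.png',cv2.resize(robot.read_camera('scene')[150:290,250:450,::-1],None,fx=4,fy=4,interpolation=cv2.INTER_CUBIC))"
```

```text
time: 15.0
tool_pos: [0.514, 0.101, 0.0052]
tool_rot: [3.138, 0.0, 1.775]
contact_force: [-0.9, -1.1, -5.4]
opening: 0.0394
time: 15.25
tool_pos: [0.514, 0.101, 0.0053]
tool_rot: [3.138, 0.0, 1.775]
contact_force: [-0.9, -1.1, -4.5]
opening: 0.0399
time: 15.67
tool_pos: [0.5152, 0.0981, 0.0341]
tool_rot: [3.136, 0.0, 1.775]
contact_force: [0.1, 0.0, -4.1]
opening: 0.0396
```

View pics/s11.png

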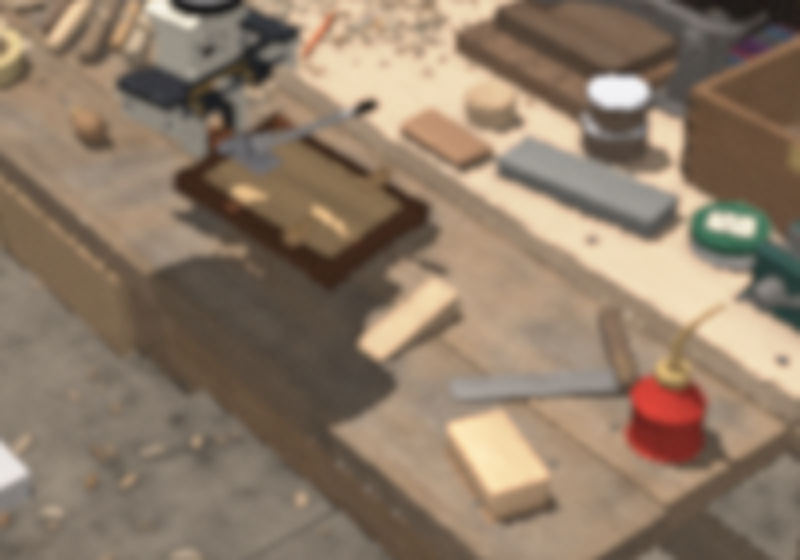

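View pics/w11.png

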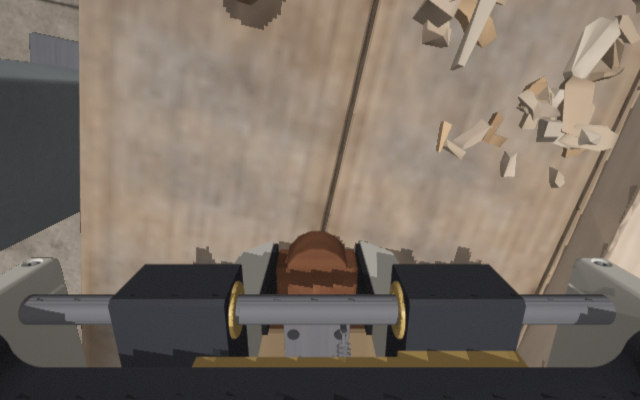

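```bash
python3 - <<'E'
from h import *
from cell import robot
c=robot.calibration('scene')
q=[0.53669,-0.01138,.20648]
print(((proj(fr([[-75,-100,0],[75,-100,0],[-75,-100,22],[75,-100,22]],q),c)-[250,150])*4).round(0))
E
```

```text
[[328. 293.]
 [427. 220.]
 [328. 273.]
 [428. 201.]]
```

```bash

python3 -m pendant '[[[-3.2,0,-13.5],0],[[-7.4,0,-28],0],[[-12.7,0,-42],0],[[-18,0,-54],0],[[-25,0,-67],0],[[-33,0,-80],0],[[-40.5,0,-90.5],0],[[-50,0,-102],0],[[-60,0,-113],0],[[-70,0,-122],0]]' 0 8
cat > sc.py <<'E'
import sys
from h import *
from cell import robot
c=robot.calibration('scene')
cv2.imwrite(f'pics/{sys.argv[1]}.png',cv2.resize(robot.read_camera('scene')[130:290,250:450,::-1],None,fx=3.7,fy=3.7,interpolation=cv2.INTER_CUBIC))
s=robot.observe();R,t=tool(s)
q=[0.53669,-0.01138,.20648];cc,ss=np.cos(q[2]),np.sin(q[2])
print('t',round(s['time'],2),'tcp rel front edge (h,perp,v)',(np.array([[-ss,cc],[cc,ss]])@(t[:2]-fr([0,-100,0],q)[0,:2])*1000).round(1),(t[2]*1000).round(1), s['contact_force'].round(1),s['opening'])
E
python3 sc.py s12
```

```text
time: 16.6
tool_pos: [0.5282, 0.0293, 0.1556]
tool_rot: [3.138, -0.001, 1.776]
contact_force: [0.0, 0.4, -2.6]
opening: 0.0402
t 16.65 tcp rel front edge (h,perp,v) [139.5   1. ] 157.3 [ 0.7 -1.5  0.3] 0.039910051706172234
```

View pics/s12.png

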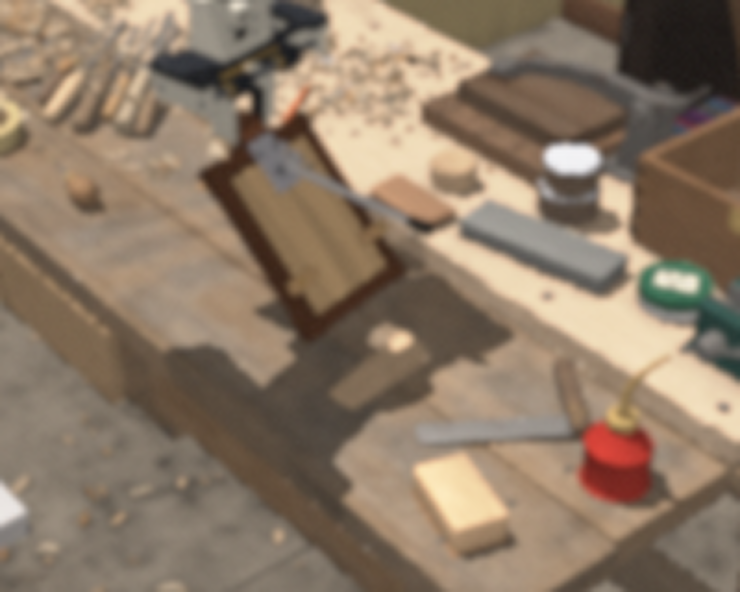

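```bash

python3 -m pendant '[[[-14.5,0,-11.7],0],[[-23.5,0,-17.7],0],[[-32.6,0,-23.4],0],[[-42,0,-28.4],0],[[-52,0,-33],0],[[-62,0,-37],0],[[-72,0,-41],0],[[-82,0,-44],0],[[-92.6,0,-46.6],0],[[-103,0,-48.6],0]]'
python3 sc.py s13; python3 look.py w13
```

```text
time: 17.48
tool_pos: [0.5503, -0.0745, 0.2063]
tool_rot: [3.135, 0.002, 1.775]
contact_force: [-1.4, 0.6, -2.5]
opening: 0.0401
t 17.53 tcp rel front edge (h,perp,v) [33.4  0.5] 206.6 [-1.1 -2.9  0.2] 0.039864759511309585
```

View pics/s13.png

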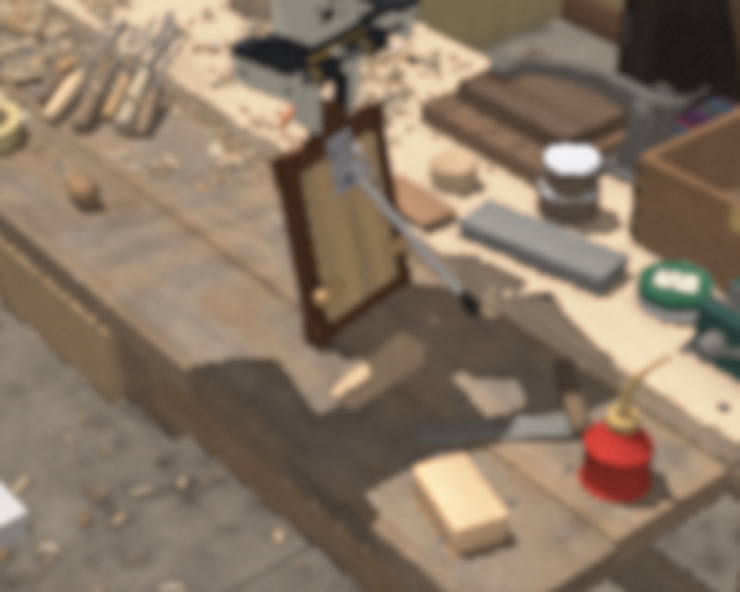

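View pics/w13.png

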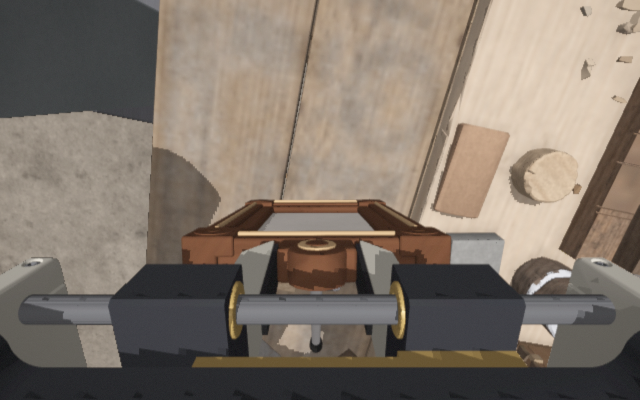

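```bash

python3 -m pendant '[[[-11,0,-0.8],0],[[-22,0,-1],0],[[-33,0,-1],0],[[-44,0,-0.6],0],[[-50,0,-0.7],0],[[-58,0,-0.7],0],[[-66,0,-0.6],0],[[-74,0,0.2],0],[[-82,0,1],0],[[-86,0,1.5],0]]'
python3 sc.py s14; python3 look.py w14
```

```text
time: 18.42
tool_pos: [0.5682, -0.1611, 0.2053]
tool_rot: [3.134, 0.004, 1.773]
contact_force: [-0.7, -1.2, 4.9]
opening: 0.0401
t 18.47 tcp rel front edge (h,perp,v) [-53.3   0.1] 205.2 [-0.1 -2.4  5.6] 0.040173574579546505
```

View pics/s14.png

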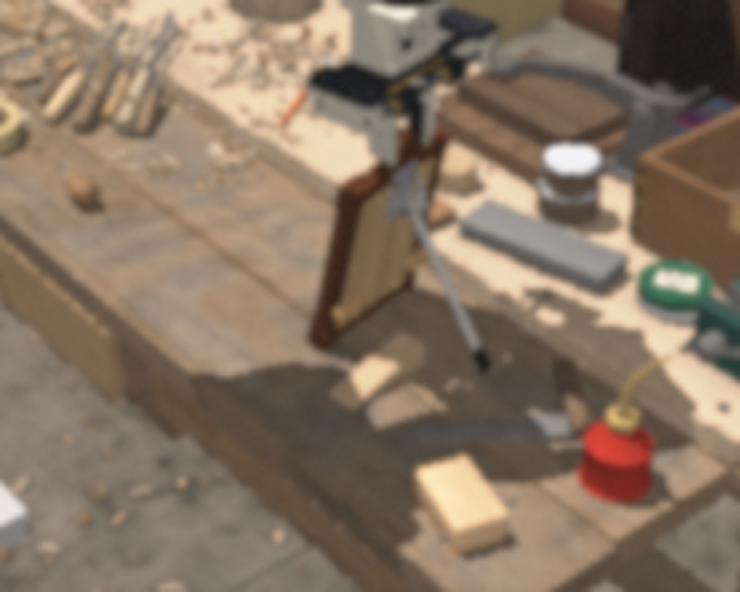

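View pics/w14.png

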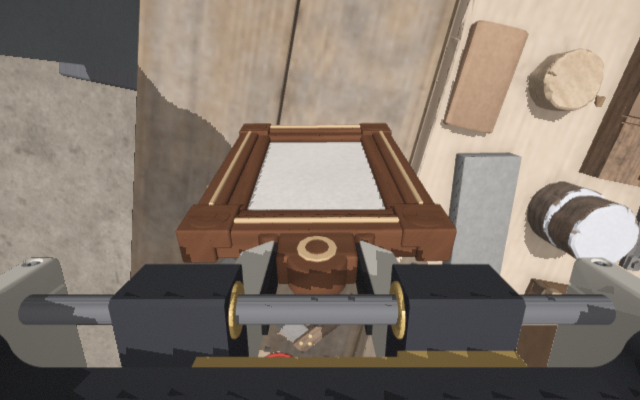

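```bash
python3 - <<'E'
from h import *
from cell import robot
c=robot.calibration('scene')
q=[0.53669,-0.01138,.20648]
for z in (7,15,25): print(z,((proj(fr([[0,-100-162,z]],q),c)-[250,130])*3.7).round(0))
print(((proj(fr([[-75,-122,0],[75,-122,0]],q),c)-[250,130])*3.7).round(0))
w={k:(v.item() if v.shape==() else v) for k,v in np.load('pics/w14.npz').items()}
# lean from wrist: front bottom corners (row) & top; front face points (x,y,z=0) at lean a about rear edge H=-22
def st(p,a,H0=-22):
    p=np.atleast_2d(np.array(p,float)); dy=p[:,1]+100; dz=p[:,2]-22
    th=np.pi/2+a
    h=H0+dy*np.cos(th)-dz*np.sin(th); v=dy*np.sin(th)+dz*np.cos(th)
    return fr(np.c_[p[:,0],-100+h,v],q)
for a in (.1,.15,.18,.21,.24): print(a,proj(st([[-75,-100,0],[75,-100,0],[-75,100,0],[75,100,0],[0,130,11]],a),w).round(0).tolist(), (st([0,58-170*np.cos(.77),38+170*np.sin(.77)],a)*1000).round(1))
E
```

```text
7 [[484. 368.]]
15 [[485. 362.]]
25 [[486. 353.]]
[[320. 353.]
 [412. 285.]]
0.1 [[243.0, 123.0], [385.0, 122.0], [167.0, 199.0], [463.0, 197.0], [316.0, 248.0]] [[ 589.8 -265.1   22.4]]
0.15 [[243.0, 123.0], [385.0, 122.0], [170.0, 217.0], [460.0, 215.0], [316.0, 270.0]] [[ 590.  -266.1   15.5]]
0.18 [[243.0, 123.0], [386.0, 123.0], [172.0, 228.0], [458.0, 226.0], [316.0, 282.0]] [[ 590.1 -266.5   11.3]]
0.21 [[243.0, 124.0], [386.0, 123.0], [174.0, 238.0], [456.0, 236.0], [316.0, 294.0]] [[ 590.2 -266.7    7.2]]
0.24 [[243.0, 124.0], [386.0, 123.0], [176.0, 248.0], [454.0, 245.0], [316.0, 305.0]] [[ 590.2 -266.9    3. ]]
```

```bash

python3 -m pendant '[[[-1.5,0,0],0],[[-3,0,0.3],0],[[-3,0,0.3],0],[[-3,0,0.3],0]]'
python3 -c "
from cell import robot
s=robot.observe();print(s['contact_force'],s['torque'])"
python3 -m pendant '[[[0,0,0],0],[[0,0,0],0],[[0,0,0],0]]' 0 3
python3 sc.py s15; python3 look.py w15
```

```text
time: 18.85
tool_pos: [0.5688, -0.1638, 0.2049]
tool_rot: [3.134, 0.004, 1.772]
contact_force: [-1.3, -0.7, 3.8]
opening: 0.0398
[-1.32351479 -0.66339763  3.83714189] [-0.35457087  0.23324522 -0.01067369]
time: 19.1
tool_pos: [0.5688, -0.1637, 0.2049]
tool_rot: [3.134, 0.004, 1.772]
contact_force: [-1.7, -1.9, 2.8]
opening: 0.0401
t 19.15 tcp rel front edge (h,perp,v) [-55.6   0.1] 204.9 [-0.9 -1.4  3.8] 0.04014776250930993
```

View pics/w15.png

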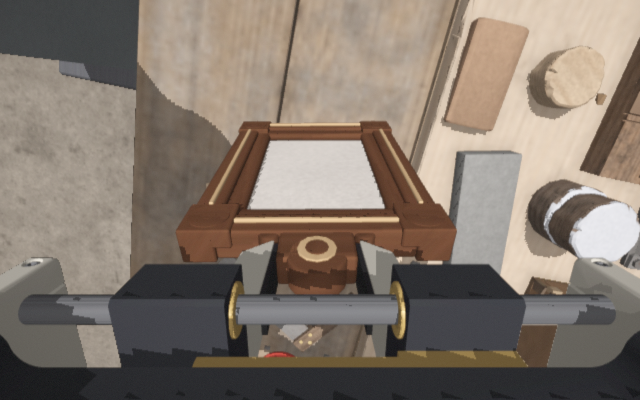

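View pics/s15.png

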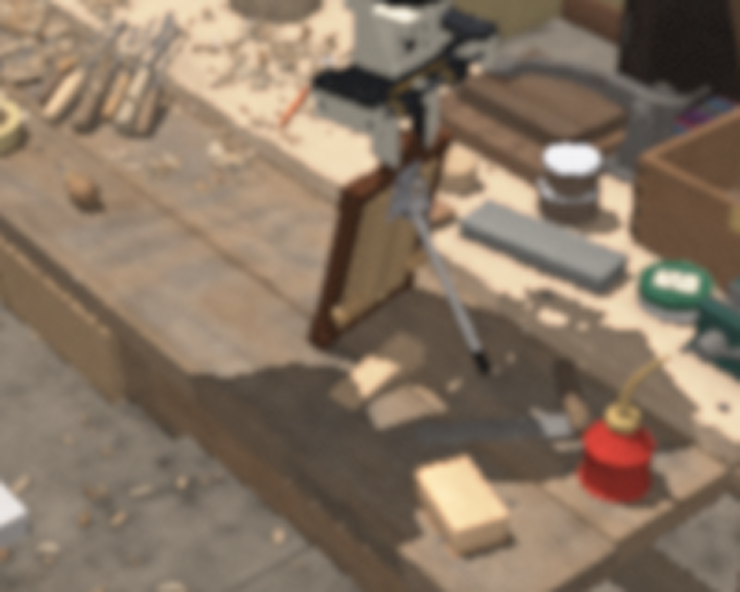

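```bash

python3 -m pendant '[[[0,0,0],0],[[0,0,0],0],[[0,0,0],0],[[0,0,0],0]]' 0.5
python3 sc.py s16; python3 look.py w16; python3 -c "
import cv2,numpy as np
a=cv2.imread('pics/w15.png');b=cv2.imread('pics/w16.png')
cv2.imwrite('pics/cmp.png',cv2.resize(np.vstack([a[110:270,160:480],b[110:270,160:480]]),None,fx=1.8,fy=1.8))"
```

```text
time: 19.53
tool_pos: [0.5687, -0.1635, 0.2045]
tool_rot: [3.135, 0.003, 1.773]
contact_force: [-1.2, 0.0, -0.4]
opening: 0.0464
t 19.58 tcp rel front edge (h,perp,v) [-55.5   0.1] 204.6 [-0.5  0.5 -0.1] 0.04584180795054621
```

View pics/cmp.png

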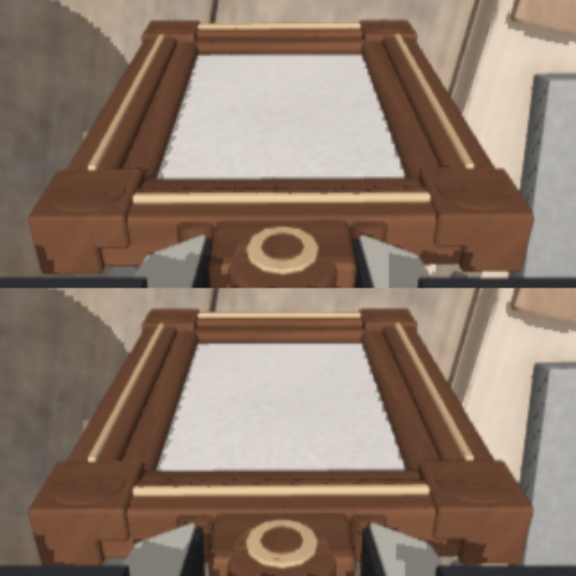

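View pics/s16.png

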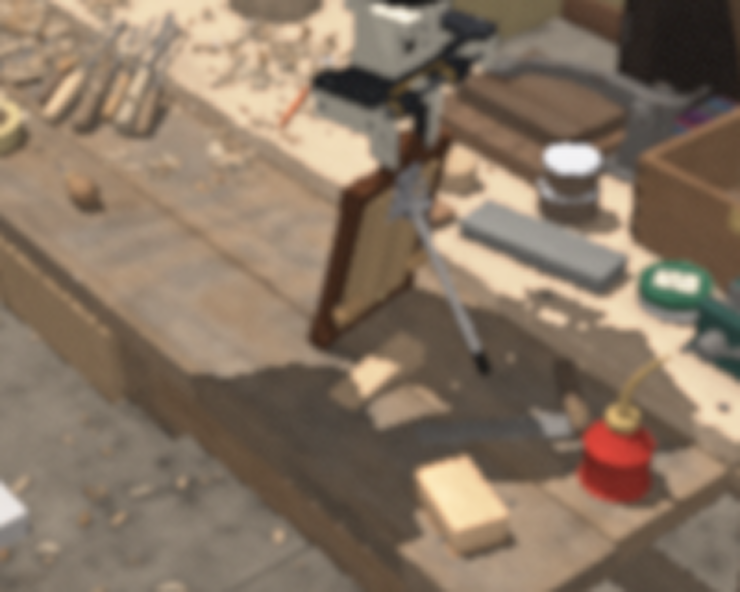

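```bash

python3 -m pendant '[[[0,0,0],0],[[0,0,0],0],[[0,0,0],0],[[0,0,0],0],[[0,0,0],0],[[0,0,0],0]]' 0 20
python3 sc.py s17; python3 look.py w17 kickstand_foot; python3 -c "
import cv2,numpy as np
from cell import robot
a=cv2.imread('pics/w16.png');b=cv2.imread('pics/w17.png')
cv2.imwrite('pics/cmp2.png',cv2.resize(np.vstack([a[110:270,160:480],b[110:270,160:480]]),None,fx=1.8,fy=1.8))
cv2.imwrite('pics/top17.png',cv2.resize(robot.read_camera('top')[110:280,200:440,::-1],None,fx=3.33,fy=3.33,interpolation=cv2.INTER_CUBIC))
s=robot.observe();print(s['contact_force'],s['torque'],s['opening'])"
```

```text
time: 20.13
tool_pos: [0.5686, -0.1635, 0.2046]
tool_rot: [3.135, 0.003, 1.773]
contact_force: [-0.2, -0.5, 0.1]
opening: 0.0398
t 20.18 tcp rel front edge (h,perp,v) [-55.4   0.1] 204.6 [-0.   1.2  0.5] 0.04022477302375124
kickstand_foot []
[ 0.06576536  0.31111648 -0.20184136] [-0.10462638  0.17500563  0.05476744] 0.03936519021377049
```

View pics/cmp2.png

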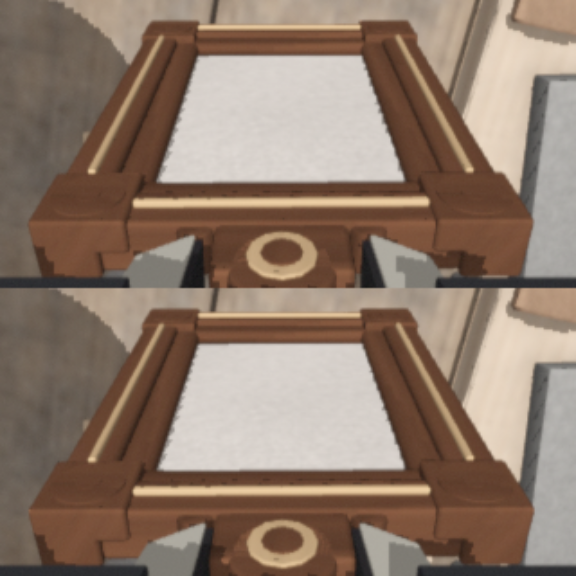

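View pics/s17.png

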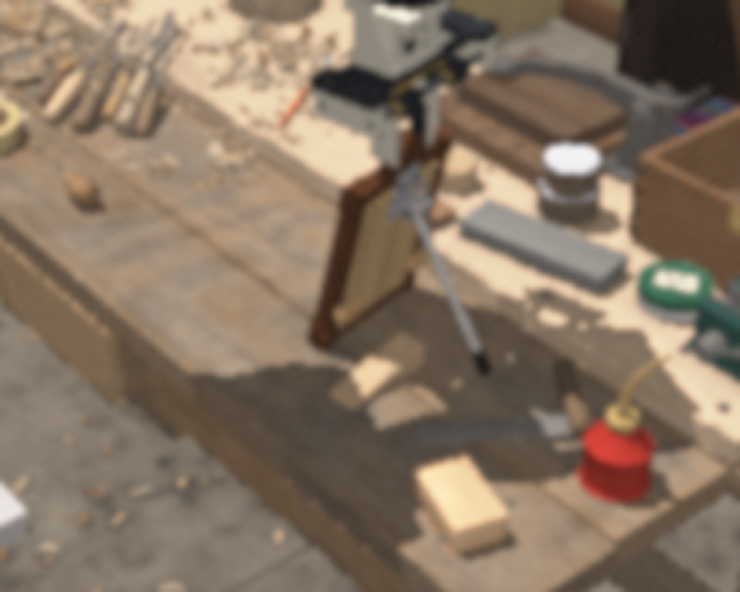

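View pics/top17.png

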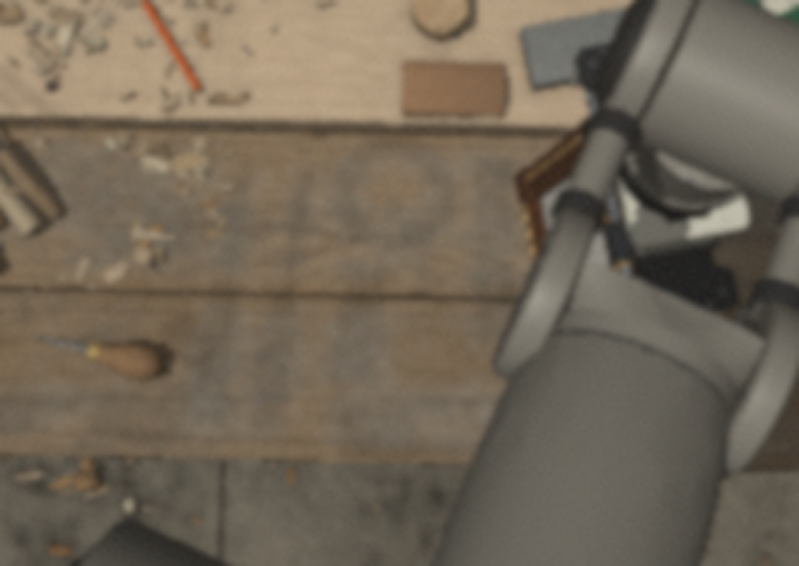

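```bash
python3 -c "
from cell import robot
print(robot.hand_in()); s=robot.observe(); print(s['time'],s['contact_force'],s['opening'])"
```

```text
the job is handed in; nothing more can be done
None
the job is handed in; nothing more can be done
```

The frame is standing on its bottom rail, leaning back on the open kickstand, and the gripper still holds the crest at 20 N. I handed the job in at about 20 s of the 69 s allowed.

- **Turnbutton:** I pinched the far button and turned it about its screw. The wrist camera then measured it about 1° (0.02 rad) from straight inward. The near button also measured as secured, about 3.7° off, and I did not touch it.
- **Kickstand:** With the frame still lying, I lifted the foot past dead centre to about 0.75 rad and let go. It stayed open, and the foot's image position fits 0.77 rad.
- **Standing:** I raised the frame by the crest with a light grip so it could pivot on its bottom edge. With the frame leaning back, I opened the fingers for a moment. It settled by about 0.005 rad and stood on its own, and then I gripped it again.
- **Last checks:** The lean is about 0.2 rad by the wrist image. The crest is at the expected place, the force on the tool is near zero, and the fingers are 40 mm apart on the crest. The wedge, square, block, can and awl look unmoved in the scene picture.

**Not fully confirmed:**
- The foot appeared about 6 zoomed pixels (1 to 2 camera pixels, several mm) higher in the scene camera than calculated. I put that down to blur and calibration, because the frame stood on its own when released.
- I measured the turnbutton's angle before the lift and last saw both buttons close up in the picture taken just before raising. I did not measure them again afterwards.

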